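Match pitch combs to threaded spindles and fit the keeper plate

TASK

Three or four threaded spindles lie in the blue stand. Try the pitch combs from the yellow rack against them and leave on every spindle the one comb whose teeth mesh and seat fully home, standing upright in the fork slots, centred on the spindle; any comb that is not wanted belongs upright in a slot of the rack. Once all the spindles have their combs, lower the yellow keeper plate over the two brass pins of the stand until it rests flush on the pads, and leave the other tools on the bench alone.

Things in the scene. Friction and masses are not known exactly. Their poses are not given: they have to be found in the camera images.
- comb_a: flat aluminium pitch comb, upright, 142 mm long (x), 10 mm thick (y), 160 g. Origin: mid-length, mid-thickness, on the valley line between the teeth. Above it: a bar 20 mm high over the whole length, then a central tab 26 mm long, 10 mm thick, from 20 to 60 mm up: grip there. Below it: one tooth right under the origin, others evenly spaced, within 54 mm of the middle; end legs (see comb_b).
- comb_b: pitch comb, outline, origin and axes as comb_a. At each end (57 to 71 mm from the middle) a leg reaches 11 mm below the origin. Teeth: pointed, 90 degrees, 5 to 9 mm deep. The four combs have four different pitches out of 13.5, 16, 18.5 and 22.5 mm; only the tooth spacing tells them apart, and the names say nothing.
- comb_c: pitch comb, as comb_a and comb_b but of another pitch.
- comb_d: pitch comb, as comb_a and comb_b but of another pitch.
- spindle_1: dark steel threaded spindle lying level in the stand, x along its axis, z up, 146 mm long, 900 g; thread 40 mm across the crests over the middle 108 mm, with a groove exactly at mid-length; square 12 mm tangs at the ends rest in the stand's forks. Origin: on the axis at mid-length; crests 20 mm above it. May be absent (no reading).
- spindle_2: threaded spindle, as spindle_1 but of another pitch (each 13.5, 16, 18.5 or 22.5 mm, names say nothing). Held middle over middle, the comb of the same pitch goes down till its origin is 20 mm above the spindle's origin, with 1.3 to 2.2 mm of play lengthways either way; any other comb stops 3 to 8 mm higher. May be absent.
- spindle_3: threaded spindle, as spindle_1 and spindle_2 but of another pitch. May be absent.
- spindle_4: threaded spindle, as spindle_1 and spindle_2 but of another pitch. May be absent.
- keeper: yellow plate lying flat, grip up: 36 mm (x) by 212 mm (y) by 8 mm, 0.3 kg. Origin: centre of the underside. Two through holes 16 mm wide on its centre line at y = +92 and -92 mm. Black grip block in the middle, 28 mm (x) by 16 mm (y), from 8 to 52 mm above the origin. Either way round will do.
- stand: fixed blue stand, base 170 (x) by 216 mm; origin: centre of its underside. Spindle places along its x at y = -69, -23, 23, 69 mm, axis 36 mm above the bench. At each end of a place (59 to 71 mm from the middle) fork blocks 72 mm high leave a slot 15 mm wide, mouth rounded 6 mm, for tang and comb end. A comb fully home has its origin 56 mm, its tab's top 116 mm above the bench.
- pads (a point): point midway between the stand's two round pads, level with their tops, 78 mm above the bench, at x = -66 mm of the stand; axes as the stand's. Pads, 24 mm across, lie 92 mm either side along y; each has a brass pin 12 mm thick, 30 mm high, its upper 14 mm tapering to 4 mm. The keeper's underside rests on both pads, 2 mm above the seated combs' bars.
- rack: fixed comb rack, black base 156 (x) by 204 mm, yellow forks; origin: centre of its underside. Four slots along its x at y = -78, -26, 26 and 78 mm, 15 mm wide, mouths rounded 6 mm, between fork blocks 48 mm high, 59 to 71 mm from the middle at both ends. A comb stands in a slot on its legs, origin 31 mm above the bench.
- screwdriver: bystander, yellow screwdriver, 200 mm; origin under its middle.
- wrench: bystander, steel wrench, 180 mm; origin under its middle.
- paste_can: bystander, blue can, 64 mm across, 90 mm high; origin: centre of its underside.
- bolt_tray: bystander, empty blue tray, 90 by 130 by 40 mm; origin: centre of its underside.
Things that resemble listed ones, but are neither listed nor needed, are in the scene too. Of the things that look like the keeper, the largest one is meant.

How it is judged:
On the way, in this order (a step that is already met when the one before it is completed fails the run):
1. every spindle in the stand carries its matching comb, fully seated (((z of comb_a in the frame of spindle_1 between 0.0175 and 0.0217 m and x of comb_a in the frame of spindle_1 between -0.008 and 0.008 m and y of comb_a in the frame of spindle_1 between -0.007 and 0.007 m and angle between the x axis of comb_a and the x axis of spindle_1, either way round below 0.1 rad and angle between comb_a's own z axis and vertical below 0.08 rad and z of spindle_1 in the frame of stand between 0.033 and 0.039 m) or (z of comb_b in the frame of spindle_1 between 0.0175 and 0.0217 m and x of comb_b in the frame of spindle_1 between -0.008 and 0.008 m and y of comb_b in the frame of spindle_1 between -0.007 and 0.007 m and angle between the x axis of comb_b and the x axis of spindle_1, either way round below 0.1 rad and angle between comb_b's own z axis and vertical below 0.08 rad and z of spindle_1 in the frame of stand between 0.033 and 0.039 m) or (z of comb_c in the frame of spindle_1 between 0.0175 and 0.0217 m and x of comb_c in the frame of spindle_1 between -0.008 and 0.008 m and y of comb_c in the frame of spindle_1 between -0.007 and 0.007 m and angle between the x axis of comb_c and the x axis of spindle_1, either way round below 0.1 rad and angle between comb_c's own z axis and vertical below 0.08 rad and z of spindle_1 in the frame of stand between 0.033 and 0.039 m) or (z of comb_d in the frame of spindle_1 between 0.0175 and 0.0217 m and x of comb_d in the frame of spindle_1 between -0.008 and 0.008 m and y of comb_d in the frame of spindle_1 between -0.007 and 0.007 m and angle between the x axis of comb_d and the x axis of spindle_1, either way round below 0.1 rad and angle between comb_d's own z axis and vertical below 0.08 rad and z of spindle_1 in the frame of stand between 0.033 and 0.039 m)) and ((z of comb_a in the frame of spindle_2 between 0.0175 and 0.0217 m and x of comb_a in the frame of spindle_2 between -0.008 and 0.008 m and y of comb_a in the frame of spindle_2 between -0.007 and 0.007 m and angle between the x axis of comb_a and the x axis of spindle_2, either way round below 0.1 rad and angle between comb_a's own z axis and vertical below 0.08 rad and z of spindle_2 in the frame of stand between 0.033 and 0.039 m) or (z of comb_b in the frame of spindle_2 between 0.0175 and 0.0217 m and x of comb_b in the frame of spindle_2 between -0.008 and 0.008 m and y of comb_b in the frame of spindle_2 between -0.007 and 0.007 m and angle between the x axis of comb_b and the x axis of spindle_2, either way round below 0.1 rad and angle between comb_b's own z axis and vertical below 0.08 rad and z of spindle_2 in the frame of stand between 0.033 and 0.039 m) or (z of comb_c in the frame of spindle_2 between 0.0175 and 0.0217 m and x of comb_c in the frame of spindle_2 between -0.008 and 0.008 m and y of comb_c in the frame of spindle_2 between -0.007 and 0.007 m and angle between the x axis of comb_c and the x axis of spindle_2, either way round below 0.1 rad and angle between comb_c's own z axis and vertical below 0.08 rad and z of spindle_2 in the frame of stand between 0.033 and 0.039 m) or (z of comb_d in the frame of spindle_2 between 0.0175 and 0.0217 m and x of comb_d in the frame of spindle_2 between -0.008 and 0.008 m and y of comb_d in the frame of spindle_2 between -0.007 and 0.007 m and angle between the x axis of comb_d and the x axis of spindle_2, either way round below 0.1 rad and angle between comb_d's own z axis and vertical below 0.08 rad and z of spindle_2 in the frame of stand between 0.033 and 0.039 m)) and ((z of comb_a in the frame of spindle_3 between 0.0175 and 0.0217 m and x of comb_a in the frame of spindle_3 between -0.008 and 0.008 m and y of comb_a in the frame of spindle_3 between -0.007 and 0.007 m and angle between the x axis of comb_a and the x axis of spindle_3, either way round below 0.1 rad and angle between comb_a's own z axis and vertical below 0.08 rad and z of spindle_3 in the frame of stand between 0.033 and 0.039 m) or (z of comb_b in the frame of spindle_3 between 0.0175 and 0.0217 m and x of comb_b in the frame of spindle_3 between -0.008 and 0.008 m and y of comb_b in the frame of spindle_3 between -0.007 and 0.007 m and angle between the x axis of comb_b and the x axis of spindle_3, either way round below 0.1 rad and angle between comb_b's own z axis and vertical below 0.08 rad and z of spindle_3 in the frame of stand between 0.033 and 0.039 m) or (z of comb_c in the frame of spindle_3 between 0.0175 and 0.0217 m and x of comb_c in the frame of spindle_3 between -0.008 and 0.008 m and y of comb_c in the frame of spindle_3 between -0.007 and 0.007 m and angle between the x axis of comb_c and the x axis of spindle_3, either way round below 0.1 rad and angle between comb_c's own z axis and vertical below 0.08 rad and z of spindle_3 in the frame of stand between 0.033 and 0.039 m) or (z of comb_d in the frame of spindle_3 between 0.0175 and 0.0217 m and x of comb_d in the frame of spindle_3 between -0.008 and 0.008 m and y of comb_d in the frame of spindle_3 between -0.007 and 0.007 m and angle between the x axis of comb_d and the x axis of spindle_3, either way round below 0.1 rad and angle between comb_d's own z axis and vertical below 0.08 rad and z of spindle_3 in the frame of stand between 0.033 and 0.039 m)) and ((z of comb_a in the frame of spindle_4 between 0.0175 and 0.0217 m and x of comb_a in the frame of spindle_4 between -0.008 and 0.008 m and y of comb_a in the frame of spindle_4 between -0.007 and 0.007 m and angle between the x axis of comb_a and the x axis of spindle_4, either way round below 0.1 rad and angle between comb_a's own z axis and vertical below 0.08 rad and z of spindle_4 in the frame of stand between 0.033 and 0.039 m) or (z of comb_b in the frame of spindle_4 between 0.0175 and 0.0217 m and x of comb_b in the frame of spindle_4 between -0.008 and 0.008 m and y of comb_b in the frame of spindle_4 between -0.007 and 0.007 m and angle between the x axis of comb_b and the x axis of spindle_4, either way round below 0.1 rad and angle between comb_b's own z axis and vertical below 0.08 rad and z of spindle_4 in the frame of stand between 0.033 and 0.039 m) or (z of comb_c in the frame of spindle_4 between 0.0175 and 0.0217 m and x of comb_c in the frame of spindle_4 between -0.008 and 0.008 m and y of comb_c in the frame of spindle_4 between -0.007 and 0.007 m and angle between the x axis of comb_c and the x axis of spindle_4, either way round below 0.1 rad and angle between comb_c's own z axis and vertical below 0.08 rad and z of spindle_4 in the frame of stand between 0.033 and 0.039 m) or (z of comb_d in the frame of spindle_4 between 0.0175 and 0.0217 m and x of comb_d in the frame of spindle_4 between -0.008 and 0.008 m and y of comb_d in the frame of spindle_4 between -0.007 and 0.007 m and angle between the x axis of comb_d and the x axis of spindle_4, either way round below 0.1 rad and angle between comb_d's own z axis and vertical below 0.08 rad and z of spindle_4 in the frame of stand between 0.033 and 0.039 m))), for 0.2 s.
2. the keeper plate lies flush on the pads over both pins (z of keeper in the frame of pads between -0.002 and 0.0018 m and horizontal distance between keeper and pads below 0.005 m and angle between keeper's own z axis and vertical below 0.03 rad and angle between the y axis of keeper and the y axis of stand, either way round below 0.06 rad), for 0.2 s.
At the end, for the whole second after the job is handed in: Each spindle carries its comb, origin 17.5-21.7 mm over the axis, within 8 mm lengthways, 7 mm sideways, tilt < 0.08 rad, spindle in place; other combs stand in the rack (within 14 mm lengthways, tilt < 0.2); keeper within 1.8 mm of the pads, 5 mm of centre, tilt < 0.03; all at rest (all of step 1 and all of step 2 and ((z of comb_a in the frame of rack between 0.028 and 0.034 m and x of comb_a in the frame of rack between -0.014 and 0.014 m and y of comb_a in the frame of rack between -0.085 and 0.085 m and angle between comb_a's own z axis and vertical below 0.2 rad and angle between the x axis of comb_a and the x axis of rack, either way round below 0.15 rad) or (z of comb_a in the frame of spindle_1 between 0.0175 and 0.0217 m and x of comb_a in the frame of spindle_1 between -0.008 and 0.008 m and y of comb_a in the frame of spindle_1 between -0.007 and 0.007 m and angle between the x axis of comb_a and the x axis of spindle_1, either way round below 0.1 rad and angle between comb_a's own z axis and vertical below 0.08 rad and z of spindle_1 in the frame of stand between 0.033 and 0.039 m) or (z of comb_a in the frame of spindle_2 between 0.0175 and 0.0217 m and x of comb_a in the frame of spindle_2 between -0.008 and 0.008 m and y of comb_a in the frame of spindle_2 between -0.007 and 0.007 m and angle between the x axis of comb_a and the x axis of spindle_2, either way round below 0.1 rad and angle between comb_a's own z axis and vertical below 0.08 rad and z of spindle_2 in the frame of stand between 0.033 and 0.039 m) or (z of comb_a in the frame of spindle_3 between 0.0175 and 0.0217 m and x of comb_a in the frame of spindle_3 between -0.008 and 0.008 m and y of comb_a in the frame of spindle_3 between -0.007 and 0.007 m and angle between the x axis of comb_a and the x axis of spindle_3, either way round below 0.1 rad and angle between comb_a's own z axis and vertical below 0.08 rad and z of spindle_3 in the frame of stand between 0.033 and 0.039 m) or (z of comb_a in the frame of spindle_4 between 0.0175 and 0.0217 m and x of comb_a in the frame of spindle_4 between -0.008 and 0.008 m and y of comb_a in the frame of spindle_4 between -0.007 and 0.007 m and angle between the x axis of comb_a and the x axis of spindle_4, either way round below 0.1 rad and angle between comb_a's own z axis and vertical below 0.08 rad and z of spindle_4 in the frame of stand between 0.033 and 0.039 m)) and ((z of comb_b in the frame of rack between 0.028 and 0.034 m and x of comb_b in the frame of rack between -0.014 and 0.014 m and y of comb_b in the frame of rack between -0.085 and 0.085 m and angle between comb_b's own z axis and vertical below 0.2 rad and angle between the x axis of comb_b and the x axis of rack, either way round below 0.15 rad) or (z of comb_b in the frame of spindle_1 between 0.0175 and 0.0217 m and x of comb_b in the frame of spindle_1 between -0.008 and 0.008 m and y of comb_b in the frame of spindle_1 between -0.007 and 0.007 m and angle between the x axis of comb_b and the x axis of spindle_1, either way round below 0.1 rad and angle between comb_b's own z axis and vertical below 0.08 rad and z of spindle_1 in the frame of stand between 0.033 and 0.039 m) or (z of comb_b in the frame of spindle_2 between 0.0175 and 0.0217 m and x of comb_b in the frame of spindle_2 between -0.008 and 0.008 m and y of comb_b in the frame of spindle_2 between -0.007 and 0.007 m and angle between the x axis of comb_b and the x axis of spindle_2, either way round below 0.1 rad and angle between comb_b's own z axis and vertical below 0.08 rad and z of spindle_2 in the frame of stand between 0.033 and 0.039 m) or (z of comb_b in the frame of spindle_3 between 0.0175 and 0.0217 m and x of comb_b in the frame of spindle_3 between -0.008 and 0.008 m and y of comb_b in the frame of spindle_3 between -0.007 and 0.007 m and angle between the x axis of comb_b and the x axis of spindle_3, either way round below 0.1 rad and angle between comb_b's own z axis and vertical below 0.08 rad and z of spindle_3 in the frame of stand between 0.033 and 0.039 m) or (z of comb_b in the frame of spindle_4 between 0.0175 and 0.0217 m and x of comb_b in the frame of spindle_4 between -0.008 and 0.008 m and y of comb_b in the frame of spindle_4 between -0.007 and 0.007 m and angle between the x axis of comb_b and the x axis of spindle_4, either way round below 0.1 rad and angle between comb_b's own z axis and vertical below 0.08 rad and z of spindle_4 in the frame of stand between 0.033 and 0.039 m)) and ((z of comb_c in the frame of rack between 0.028 and 0.034 m and x of comb_c in the frame of rack between -0.014 and 0.014 m and y of comb_c in the frame of rack between -0.085 and 0.085 m and angle between comb_c's own z axis and vertical below 0.2 rad and angle between the x axis of comb_c and the x axis of rack, either way round below 0.15 rad) or (z of comb_c in the frame of spindle_1 between 0.0175 and 0.0217 m and x of comb_c in the frame of spindle_1 between -0.008 and 0.008 m and y of comb_c in the frame of spindle_1 between -0.007 and 0.007 m and angle between the x axis of comb_c and the x axis of spindle_1, either way round below 0.1 rad and angle between comb_c's own z axis and vertical below 0.08 rad and z of spindle_1 in the frame of stand between 0.033 and 0.039 m) or (z of comb_c in the frame of spindle_2 between 0.0175 and 0.0217 m and x of comb_c in the frame of spindle_2 between -0.008 and 0.008 m and y of comb_c in the frame of spindle_2 between -0.007 and 0.007 m and angle between the x axis of comb_c and the x axis of spindle_2, either way round below 0.1 rad and angle between comb_c's own z axis and vertical below 0.08 rad and z of spindle_2 in the frame of stand between 0.033 and 0.039 m) or (z of comb_c in the frame of spindle_3 between 0.0175 and 0.0217 m and x of comb_c in the frame of spindle_3 between -0.008 and 0.008 m and y of comb_c in the frame of spindle_3 between -0.007 and 0.007 m and angle between the x axis of comb_c and the x axis of spindle_3, either way round below 0.1 rad and angle between comb_c's own z axis and vertical below 0.08 rad and z of spindle_3 in the frame of stand between 0.033 and 0.039 m) or (z of comb_c in the frame of spindle_4 between 0.0175 and 0.0217 m and x of comb_c in the frame of spindle_4 between -0.008 and 0.008 m and y of comb_c in the frame of spindle_4 between -0.007 and 0.007 m and angle between the x axis of comb_c and the x axis of spindle_4, either way round below 0.1 rad and angle between comb_c's own z axis and vertical below 0.08 rad and z of spindle_4 in the frame of stand between 0.033 and 0.039 m)) and ((z of comb_d in the frame of rack between 0.028 and 0.034 m and x of comb_d in the frame of rack between -0.014 and 0.014 m and y of comb_d in the frame of rack between -0.085 and 0.085 m and angle between comb_d's own z axis and vertical below 0.2 rad and angle between the x axis of comb_d and the x axis of rack, either way round below 0.15 rad) or (z of comb_d in the frame of spindle_1 between 0.0175 and 0.0217 m and x of comb_d in the frame of spindle_1 between -0.008 and 0.008 m and y of comb_d in the frame of spindle_1 between -0.007 and 0.007 m and angle between the x axis of comb_d and the x axis of spindle_1, either way round below 0.1 rad and angle between comb_d's own z axis and vertical below 0.08 rad and z of spindle_1 in the frame of stand between 0.033 and 0.039 m) or (z of comb_d in the frame of spindle_2 between 0.0175 and 0.0217 m and x of comb_d in the frame of spindle_2 between -0.008 and 0.008 m and y of comb_d in the frame of spindle_2 between -0.007 and 0.007 m and angle between the x axis of comb_d and the x axis of spindle_2, either way round below 0.1 rad and angle between comb_d's own z axis and vertical below 0.08 rad and z of spindle_2 in the frame of stand between 0.033 and 0.039 m) or (z of comb_d in the frame of spindle_3 between 0.0175 and 0.0217 m and x of comb_d in the frame of spindle_3 between -0.008 and 0.008 m and y of comb_d in the frame of spindle_3 between -0.007 and 0.007 m and angle between the x axis of comb_d and the x axis of spindle_3, either way round below 0.1 rad and angle between comb_d's own z axis and vertical below 0.08 rad and z of spindle_3 in the frame of stand between 0.033 and 0.039 m) or (z of comb_d in the frame of spindle_4 between 0.0175 and 0.0217 m and x of comb_d in the frame of spindle_4 between -0.008 and 0.008 m and y of comb_d in the frame of spindle_4 between -0.007 and 0.007 m and angle between the x axis of comb_d and the x axis of spindle_4, either way round below 0.1 rad and angle between comb_d's own z axis and vertical below 0.08 rad and z of spindle_4 in the frame of stand between 0.033 and 0.039 m)) and linear speed of each of comb_a, comb_b, comb_c, comb_d, keeper below 0.02 m/s); the robot touches nothing.
It fails at once if the screwdriver is moved more than 4 cm (distance of screwdriver from where it was at the start of the episode above 0.04 m).
It fails at once if the wrench is moved more than 4 cm (distance of wrench from where it was at the start of the episode above 0.04 m).
It fails at once if the paste_can is moved more than 4 cm (distance of paste_can from where it was at the start of the episode above 0.04 m).
It fails at once if the bolt_tray is moved more than 4 cm (distance of bolt_tray from where it was at the start of the episode above 0.04 m).
Of spindle_1, spindle_2, spindle_3, spindle_4 only 3 to 4 are there at a start; the rules pass over those that are not, and their reading is None.
At some moment in a run one of keeper may be knocked a few centimetres aside while the robot is not near it.
It also fails if it takes over 210 s, if anything falls off the work surface, if the arm or the gripper's body presses on something with over 40 N, if the wrist force passes 120 N, or if a joint passes its speed limit or range.

ROBOT

A 6-joint arm with a two-finger parallel gripper is mounted at the origin on the work surface. World frame = base frame: x ahead of the robot, y to its left, z up, the work surface at z = 0. Lengths are in m, angles in rad, forces in N, time in s.
With the tool pointing down it reaches from about 0.35 to 0.8 m from the base axis. Payload 7.3 kg.
Tool frame: the origin (TCP) lies on the centre line of the jaws, within the pads' length; the fingertips stand 8 mm ahead of it and the grasp point (between the pads) lies 11 mm behind it; z points along the fingers, y is the direction in which the jaws open and shut (so a half turn about z gives the same grasp; the last joint's range is limited). The gripper opens to 85 mm and grips with 20 to 120 N. Pads are 22 mm wide; open, the fingers measure 114 mm over their backs; the gripper's body (76 mm by 85 mm) begins 54 mm behind the grasp point. The pads swing forward as they close: fully open they stand 13 mm farther back than shut.
Start: joints at [0.958, 0.342, 1.524, -0, 1.275, -0.146], TCP at [0.236, 0.469, 0.205] pointing down, gripper open.
Joint ranges: [-2.53, 2.53], [-0.77, 2.02], [0.04, 2.7], [-1, 4.14], [0.28, 2.66], [-3.11, 3.11]. Speed limits (rad/s): [2.57, 2.57, 3.14, 3.14, 3.14, 3.14].

INTERFACE

Orientations are given as a rotation vector (axis times angle).
In Python, from rig import arm gives the robot as it stands. Calls block until the motion is done:
- arm.reach(position, orientation): joint-space move of the TCP to a pose.
- arm.servo_line(position, rot=None, vel=0.15, max_force=None): straight line of the TCP; rot=None keeps the orientation; vel is the mean speed in m/s. With max_force (N) it stops when the force on the tool has changed by that much, and returns True; else False.
- arm.set_joints(angles): joint-space move.
- arm.move_gripper(opening, squeeze=None): finger opening in m; squeeze is the grip in N (None keeps the last); returns when the fingers have stopped.
- arm.sleep(seconds).
- arm.solve_ik(position, orientation): joint angles nearest the present ones, or None.
- arm.state(): the state.
- arm.get_image(name): name is "side" or "top"; returns the picture (384x512x3 uint8, red, green, blue); there is no depth.
- arm.camera_info(name): a dict with "fx", "fy", "cx", "cy" (pixels), "position" and "attitude" of the camera in the world. Camera axes: x right, y up, looking along -z (the intrinsics and any distortion apply to the point x, -y, -z); pixel columns grow to the right and rows downward; lengths in m; the calibration is good to about 2 mm. A picture is of the moment at which its call begins. camera_info takes no time and is no camera call.
A pose or a line that the arm cannot do raises arm.IKError and nothing moves.
- arm.sign_off(): hands the job in, once; it reports no verdict.
The state is a dict: "time_s": time; "joints": joint angles; "joint_vel": joint speeds; "joint_torque": joint torques, N m; "position": TCP position; "eef_rot": TCP orientation; "ft_force": force on the tool from outside, world axes, zero at the start; "torque": the same for the moment, N m; "grip_width": finger opening in m.
Only numpy, scipy, OpenCV 4.12 (cv2) and the standard library are available. Lean on these libraries where they do the work, as an engineer would, in place of code of your own. Each camera call takes 0.05 s, during which the arm holds its last target.

## Working session

There is one attempt and no reset: what is moved stays moved. The work goes in short steps, each a Python script; the robot and the scene stay as the last script left them, time stands still between calls to the robot, and variables do not carry over. Pictures are saved under pics/ and viewed, and the job is handed in when it is done.

```bash
ls -la; mkdir -p pics
python3 - <<'E'
from rig import arm
import cv2
for n in ("side","top"):
    im=arm.get_image(n); cv2.imwrite(f"pics/{n}0.png",im[:,:,::-1]); print(n,arm.camera_info(n))
s=arm.state(); print(s)
E
```

```text
total 12
drwxr-xr-x  3 agent agent 4096 Dec  7 02:59 .
drwxr-xr-x 23 root  root  4096 Dec  7 02:59 ..
drwxr-xr-x  2 agent agent 4096 Dec  7 02:59 pics
side {'fx': 426.90847811811483, 'fy': 426.90847811811483, 'cx': 256.49839521684135, 'cy': 185.96519987979187, 'position': array([ 0.13265496, -0.77701881,  0.66613703]), 'attitude': array([ 0.94386866, -0.25847429, -0.44406743])}
top {'fx': 405.9077433661722, 'fy': 405.9077433661722, 'cx': 253.81701427791057, 'cy': 187.52664406775324, 'position': array([ 0.42053788, -0.01364432,  1.07131751]), 'attitude': array([ 0.12343771, -0.08735323, -1.59510978])}
{'time_s': 0.1, 'joints': array([ 9.58018507e-01,  3.42663449e-01,  1.52491154e+00, -2.35224507e-05,
        1.27537800e+00, -1.45991801e-01]), 'joint_vel': array([ 6.28375342e-05, -4.27218611e-03, -3.08701517e-03, -7.57131487e-04,
       -5.19117644e-04, -2.09737701e-03]), 'joint_torque': array([ 2.23999617e-03, -4.34447551e+01, -2.46491468e+01, -1.29249239e-05,
        4.68190367e-03, -4.16760190e-05]), 'position': array([0.23602032, 0.46852701, 0.20389354]), 'eef_rot': array([-7.26464803e-01, -3.05594754e+00,  1.99764980e-03]), 'ft_force': array([-0.44059145,  0.52109992, -0.50343527]), 'torque': array([-0.03829101, -0.01810892, -0.01115172]), 'grip_width': 0.0854601763763248}
```

View pics/side0.png

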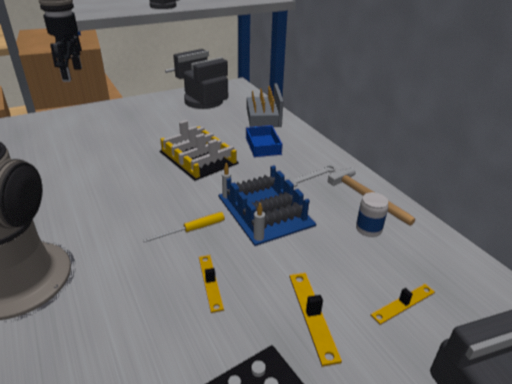

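View pics/top0.png

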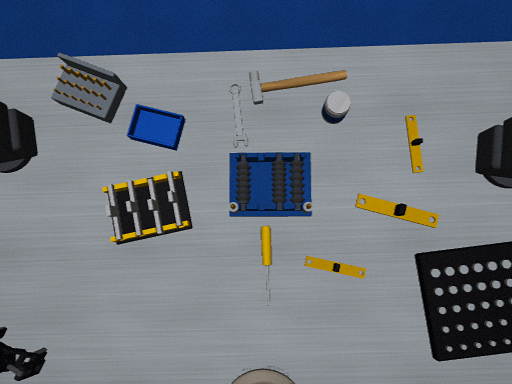

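Run:
```python
import cv2,numpy as np
t=cv2.imread("pics/top0.png");s=cv2.imread("pics/side0.png")
a=cv2.resize(t[140:225,220:325],None,fx=5.5,fy=5.5,interpolation=cv2.INTER_CUBIC)
b=cv2.resize(t[165:250,95:200],None,fx=5.5,fy=5.5,interpolation=cv2.INTER_CUBIC)
c=cv2.resize(s[110:250,150:325],None,fx=4.2,fy=4.2,interpolation=cv2.INTER_CUBIC)
cv2.imwrite("pics/z1.png",a);cv2.imwrite("pics/z2.png",b);cv2.imwrite("pics/z3.png",c)
```

```text
(no output)
```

View pics/z1.png

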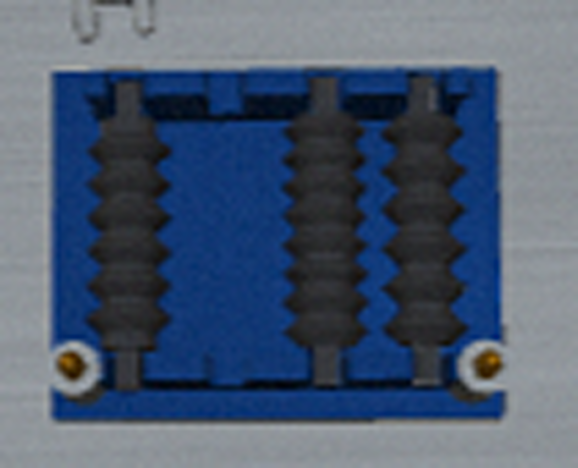

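View pics/z2.png

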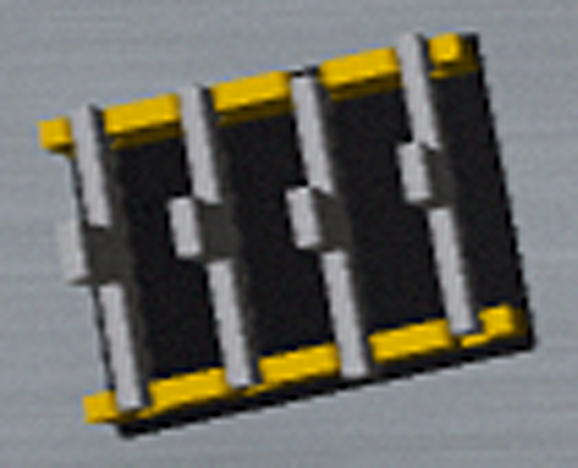

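View pics/z3.png

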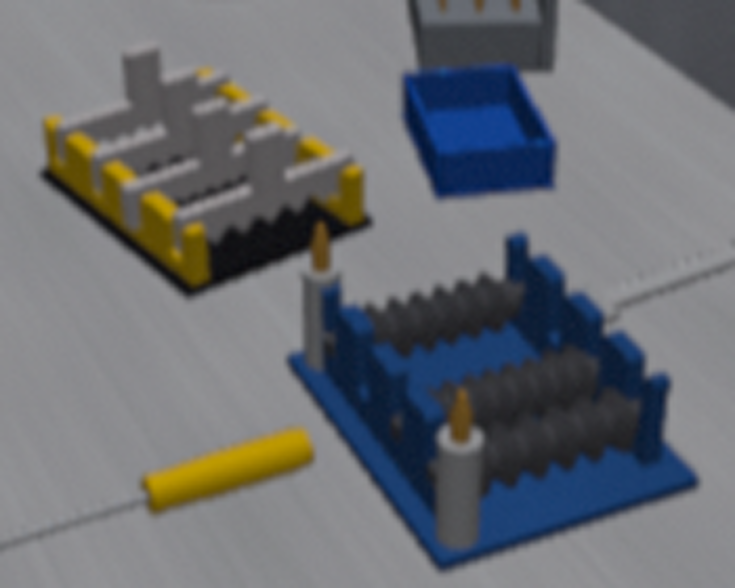

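```bash
cat > h.py <<'E'
from rig import arm
import numpy as np,cv2
from scipy.spatial.transform import Rotation as R
def cam(n):
    c=arm.camera_info(n); return c,R.from_rotvec(c['attitude']).as_matrix(),np.array(c['position'])
def ray(n,uv):
    c,M,p=cam(n); d=M@np.array([(uv[0]-c['cx'])/c['fx'],-(uv[1]-c['cy'])/c['fy'],-1.]); return p,d/np.linalg.norm(d)
def onz(n,uv,z):
    p,d=ray(n,uv); return p+d*(z-p[2])/d[2]
def proj(n,P):
    c,M,p=cam(n); q=M.T@(np.array(P)-p); return np.array([c['cx']+c['fx']*q[0]/-q[2],c['cy']-c['fy']*q[1]/-q[2]])
def tri(a,b):
    p1,d1=ray('top',a);p2,d2=ray('side',b)
    A=np.stack([d1,-d2],1);t=np.linalg.lstsq(A,p2-p1,rcond=None)[0]
    q1=p1+t[0]*d1;q2=p2+t[1]*d2;return (q1+q2)/2,np.linalg.norm(q1-q2)
def shot(n,f):
    im=arm.get_image(n)[:,:,::-1].copy(); cv2.imwrite(f"pics/{f}.png",im); return im
def zoom(im,x0,y0,x1,y1,k,f): cv2.imwrite(f"pics/{f}.png",cv2.resize(im[y0:y1,x0:x1],None,fx=k,fy=k,interpolation=cv2.INTER_CUBIC))
def rot(yaw): return (R.from_euler('z',yaw)*R.from_euler('x',np.pi)).as_rotvec()
def mask(im,lo,hi): return cv2.inRange(cv2.cvtColor(im,cv2.COLOR_BGR2HSV),lo,hi)
def blobs(m,amin=4):
    n,l,s,c=cv2.connectedComponentsWithStats(m); return [(s[i,4],c[i].round(2),s[i,:4]) for i in range(1,n) if s[i,4]>=amin]
E
python3 - <<'E'
from h import *
t=cv2.imread("pics/top0.png");s=cv2.imread("pics/side0.png")
print("brass top");[print(b) for b in blobs(mask(t,(8,120,60),(24,255,255)),2) if 200<b[1][0]<330 and 190<b[1][1]<225]
print("brass side");[print(b) for b in blobs(mask(s,(8,90,60),(24,255,255)),2) if 200<b[1][0]<290 and 150<b[1][1]<230]
print("yellow top");[print(b) for b in blobs(mask(t,(20,150,70),(34,255,255)),20)]
print("yellow side");[print(b) for b in blobs(mask(s,(20,150,70),(34,255,255)),20)]
m=mask(t,(105,120,40),(125,255,255));m[:70]=0
for b in blobs(m,300):
    print(b)
m2=m[145:225,220:325].copy()
c=max(cv2.findContours(cv2.morphologyEx(m2,cv2.MORPH_CLOSE,np.ones((9,9))),0,2)[0],key=cv2.contourArea)
r=cv2.minAreaRect(c);bx=cv2.boxPoints(r)+[220,145];print(r,bx)
for z in (0,.01):
  P=[onz('top',q,z) for q in bx];print(z,np.mean(P,0),[np.linalg.norm(P[i]-P[i-1]) for i in range(4)],np.round(P,4))
E
```

```text
brass top
(np.int32(10), array([232. , 205.6]), array([231, 204,   3,   5], dtype=int32))
(np.int32(10), array([308.5, 205.2]), array([307, 204,   4,   3], dtype=int32))
brass side
(np.int32(90), array([232.12, 156.12]), array([225, 149,  12,  15], dtype=int32))
(np.int32(36), array([225.75, 168.19]), array([224, 163,   4,  11], dtype=int32))
(np.int32(52), array([259.35, 208.77]), array([257, 203,   6,  12], dtype=int32))
(np.int32(398), array([204.03, 221.22]), array([184, 212,  41,  20], dtype=int32))
yellow top
(np.int32(519), array([413.91, 143.53]), array([406, 115,  17,  58], dtype=int32))
(np.int32(36), array([175.42, 174.17]), array([173, 171,   7,   8], dtype=int32))
(np.int32(71), array([160.  , 176.97]), array([153, 174,  15,   7], dtype=int32))
(np.int32(71), array([140.38, 181.1 ]), array([133, 178,  15,   7], dtype=int32))
(np.int32(74), array([120.22, 185.72]), array([113, 182,  15,  10], dtype=int32))
(np.int32(28), array([104.61, 188.93]), array([102, 187,   6,   6], dtype=int32))
(np.int32(987), array([396.69, 210.39]), array([356, 194,  83,  34], dtype=int32))
(np
[... 1285 characters left out ...]
5.  ]), array([230, 152,  82,  64], dtype=int32))
((50.5, 38.5), (63.0, 81.0), 90.0) [[230. 152.]
 [311. 152.]
 [311. 215.]
 [230. 215.]]
0 [ 0.57543271 -0.03540124  0.        ] [np.float64(0.17005184598047282), np.float64(0.2179517576995816), np.float64(0.16921880146125912), np.float64(0.21345841725318845)] [[ 0.6636  0.0709  0.    ]
 [ 0.6568 -0.1469  0.    ]
 [ 0.4878 -0.1395  0.    ]
 [ 0.4935  0.0739  0.    ]]
0.01 [ 0.57398687 -0.03519815  0.01      ] [np.float64(0.16846453088329), np.float64(0.21591733041383585), np.float64(0.16763926225227277), np.float64(0.21146593215916798)] [[ 0.6613  0.0701  0.01  ]
 [ 0.6546 -0.1457  0.01  ]
 [ 0.4872 -0.1383  0.01  ]
 [ 0.4929  0.0731  0.01  ]]
```

Run:
```python
from h import *
for a,b in (((232,205.6),(225.75,168.2)),((308.5,205.2),(259.35,208.8))):
    print(tri(a,b), onz('top',a,.100), onz('side',b,.097))
t=cv2.imread("pics/top0.png");s=cv2.imread("pics/side0.png")
# reproject guess of stand
def st(x,y,z,c,yaw): 
    v=R.from_euler('z',yaw).apply([x,y,0]); return [c[0]+v[0],c[1]+v[1],z]
for yaw in (-0.03,):
  c=(0.575,-0.0365)
  for p in ((-66,92,100),(-66,-92,100),(-85,-108,0),(-85,108,0),(85,108,0),(85,-108,0),(73,69,36),(-73,69,36),(73,-23,36),(-73,-23,36),(73,-69,36),(-73,-69,36)):
    P=st(*np.array(p)/1000,c,yaw); print(p,proj('top',P).round(1),proj('side',P).round(1))
zoom(t,220,140,325,225,7.5,"z4")
```

```text
(array([0.5099064 , 0.06133067, 0.09022655]), np.float64(0.0003758311234026157)) [0.50918903 0.06051433 0.1       ] [0.50529103 0.0515257  0.097     ]
(array([ 0.50583201, -0.12392105,  0.08928527]), np.float64(0.00043598573451056815)) [ 0.50509885 -0.12280857  0.1       ] [ 0.50062924 -0.13259831  0.097     ]
(-66, 92, 100) [233.3 204.5] [227.1 165.5]
(-66, -92, 100) [310.  204.7] [260.3 205.5]
(-85, -108, 0) [311.9 215.3] [254.9 246.4]
(-85, 108, 0) [230.  215.1] [218.8 196.2]
(85, 108, 0) [230.7 152.1] [274.9 181.3]
(85, -108, 0) [311. 152.] [317.4 226.1]
(73, 69, 36) [244.5 153.6] [278.6 178.5]
(-73, 69, 36) [244.1 209.5] [228.6 191.7]
(73, -23, 36) [279.9 153.6] [296.2 196.8]
(-73, -23, 36) [280.1 209.6] [243.9 211.8]
(73, -69, 36) [297.6 153.5] [305.9 206.8]
(-73, -69, 36) [298.2 209.7] [252.4 222.9]
```

View pics/z4.png

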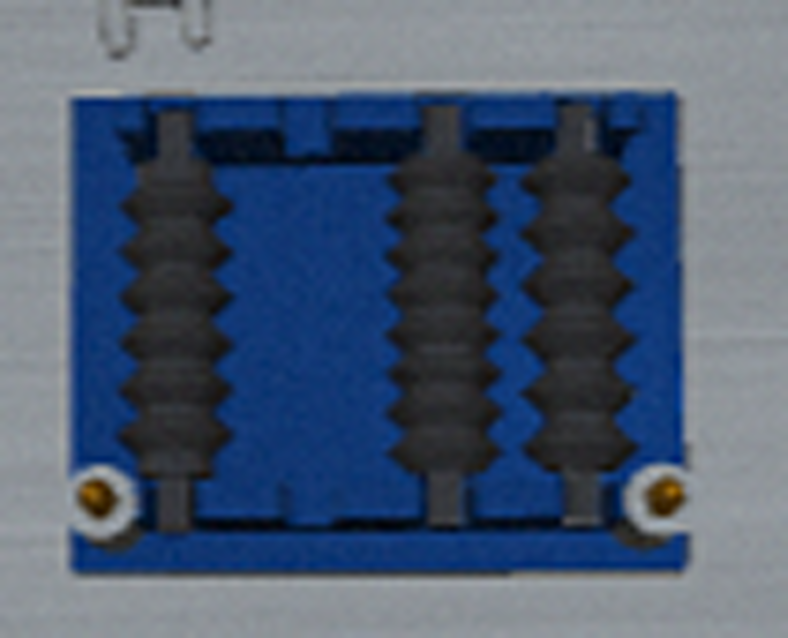

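Run:
```python
from h import *
s=cv2.imread("pics/side0.png");t=cv2.imread("pics/top0.png")
for z in (.04,.048):
  far=[onz('top',p,z) for p in ((160,177),(140.4,181.1),(120.2,185.7))]
  near=[onz('top',p,z) for p in ((148.3,231.1),(128.3,235.5))]
  d=far[1]-near[0];d2=far[2]-near[1]
  print(z,np.round(far,4),np.round(near,4),(far[1]+near[0])/2,(far[2]+near[1])/2,np.arctan2(d[1],d[0]),np.arctan2(d2[1],d2[0]),np.linalg.norm(d))
# comb tab tops from z2 picture: tops approx
def un(p): return ((p[0]+.5)/5.5-.5+95,(p[1]+.5)/5.5-.5+165)
# side zoom z3
def us(p): return ((p[0]+.5)/4.2-.5+150,(p[1]+.5)/4.2-.5+110)
zoom(s,155,112,245,180,8.8,"z5"); zoom(t,95,165,200,250,7.5,"z6")
```

```text
0.04 [[0.594  0.2503 0.04  ]
 [0.5848 0.3013 0.04  ]
 [0.5743 0.3538 0.04  ]] [[0.4555 0.2795 0.04  ]
 [0.4457 0.3306 0.04  ]] [0.52013262 0.29038276 0.04      ] [0.50997289 0.34216407 0.04      ] 0.16695122848918162 0.17829303205040406 0.1311290142582832
0.048 [[0.5927 0.2483 0.048 ]
 [0.5835 0.2988 0.048 ]
 [0.5731 0.3509 0.048 ]] [[0.4552 0.2772 0.048 ]
 [0.4455 0.3279 0.048 ]] [0.51936006 0.2880244  0.048     ] [0.50927914 0.33940404 0.048     ] 0.1669512284891813 0.17829303205040462 0.130111837586291
```

View pics/z5.png

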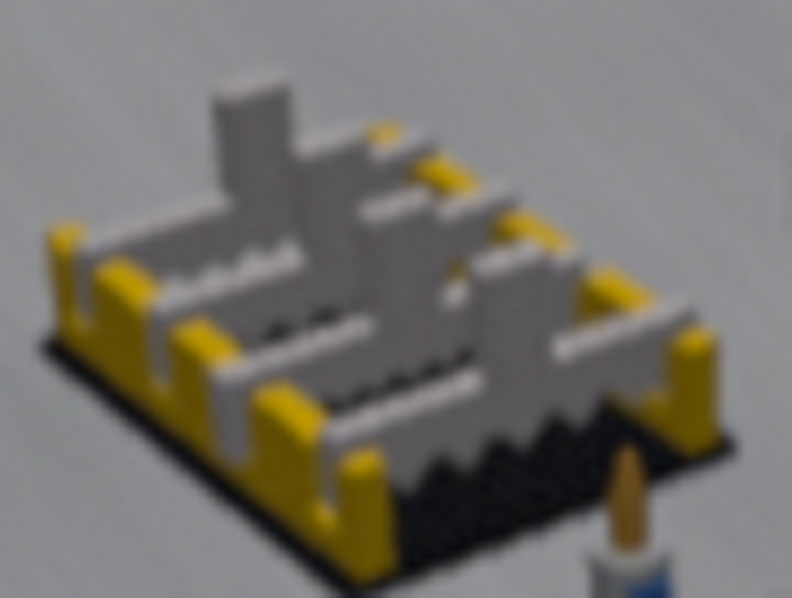

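View pics/z6.png

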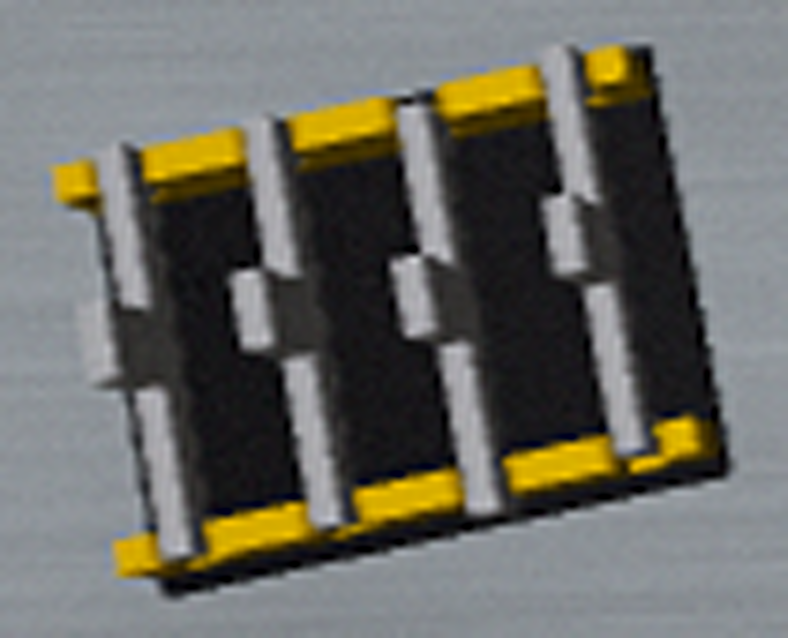

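Run:
```python
from h import *
u=lambda p:((p[0]+.5)/7.5-.5+95,(p[1]+.5)/7.5-.5+165)
us=lambda p:((p[0]+.5)/8.8-.5+155,(p[1]+.5)/8.8-.5+112)
T=[(97,343),(252,312),(413,298),(566,236)]
S=[(253,90),None,None,None]
for i,p in enumerate(T):
    q=onz('top',u(p),.091);print(i,q, proj('side',q))
print(tri(u(T[0]),us((253,88))),us((253,88)))
# bar ends (top z .051): comb +26, -26
for nm,a,b in (("78",(117,148),(179,555)),("26",(262,122),(328,525)),("-26",(415,105),(484,512)),("-78",(557,52),(632,452))):
    A=onz('top',u(a),.051);B=onz('top',u(b),.051);print(nm,A,B,(A+B)/2,np.linalg.norm(A-B),np.arctan2(*(A-B)[[1,0]]))
```

```text
0 [0.50688832 0.3656966  0.091     ] [182.66284538 120.55160852]
1 [0.5156155  0.31502778 0.091     ] [191.43136436 126.75611901]
2 [0.51873378 0.26233307 0.091     ] [199.11926123 133.98233425]
3 [0.53762635 0.21236063 0.091     ] [212.09899712 140.05209785]
(array([0.5081185 , 0.36699843, 0.08680342]), np.float64(0.001835395198003014)) (183.3068181818182, 121.55681818181819)
78 [0.57700354 0.37581797 0.051     ] [0.43838167 0.35178877 0.051     ] [0.5076926  0.36380337 0.051     ] 0.1406891145234566 0.171637900826651
26 [0.58454215 0.32604731 0.051     ] [0.44708628 0.30159559 0.051     ] [0.51581421 0.31382145 0.051     ] 0.13961375802101414 0.17604631362567236
-26 [0.58888648 0.27350254 0.051     ] [0.45005989 0.24899691 0.051     ] [0.51947318 0.26124973 0.051     ] 0.14097286694372926 0.17471985312424523
-78 [0.6058068  0.22481697 0.051     ] [0.46879597 0.19915248 0.051     ] [0.53730138 0.21198473 0.051     ] 0.1393938033375243 0.18517140521531694
```

```bash
cat >> h.py <<'E'
def gosee(tag):
    a=shot('side',tag+'s');b=shot('top',tag+'t');return a,b
def pick(xy,yaw,ztcp=.064):
    arm.move_gripper(.036)
    arm.reach([xy[0],xy[1],.17],rot(yaw))
    f=arm.servo_line([xy[0],xy[1],ztcp],vel=.1,max_force=12)
    arm.move_gripper(0.0,60); arm.sleep(.2)
    s=arm.state();print('grip',f,s['position'],s['grip_width'],s['time_s'])
    arm.servo_line([xy[0],xy[1],.21],vel=.12)
    s=arm.state();print('lift',s['position'],s['grip_width'],s['ft_force'])
E
python3 - <<'E'
from h import *
pick((.5191,.2618),.174)
arm.reach([.565,-.012+.0,.21],rot(-.022))
s=arm.state();print(s['position'],s['eef_rot'],s['joints'],s['time_s'])
a,b=gosee('p1')
u=proj('side',[.565,-.012,.18]).astype(int);print(u)
zoom(a,u[0]-55,u[1]-45,u[0]+55,u[1]+45,7,"p1z")
E
```

```text
grip False [0.5193862  0.26187221 0.06442577] 6.90682946437058e-06 4.1167
lift [0.51869845 0.26164621 0.20913668] -5.620488594403952e-05 [-0.09153498 -0.81934872 -0.06577857]
[ 0.56495776 -0.01096062  0.20990746] [-3.14084854e+00  3.29579083e-02  3.05002498e-04] [-1.55346122e-01  4.12009138e-01  1.40195879e+00  5.53411445e-04
  1.32789938e+00  1.43630288e+00] 6.5583
[259 145]
```

View pics/p1z.png

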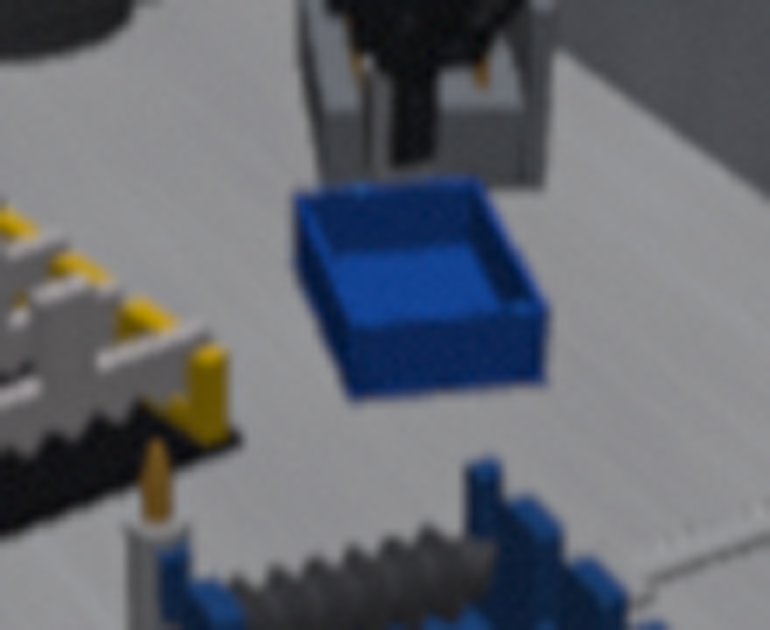

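View pics/p1t.png

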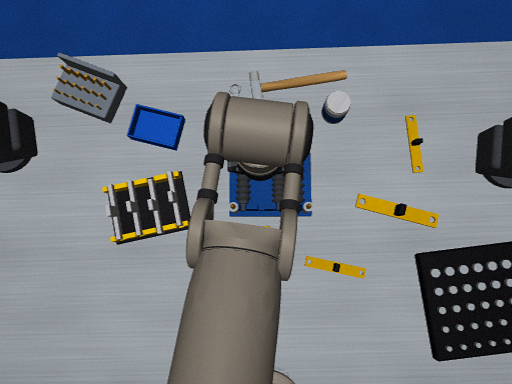

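Run:
```python
from h import *
for z in (.202,.21,.23): print(proj('side',[.565,-.011,z]),proj('top',[.565,-.011,z]))
t=cv2.imread("pics/p1t.png");zoom(t,95,165,200,250,7.5,"z7")
s=cv2.imread("pics/p1s.png");zoom(s,150,60,330,180,4.4,"z8")
s=cv2.imread("pics/side0.png");zoom(s,10,0,120,90,6,"z9")
print(proj('side',[0.236,0.4685,.204-.008]),proj('top',[0.236,0.4685,.204-.008]))
```

```text
[259.7365038  136.50478137] [260.77513488 174.87979433]
[259.82556795 133.41388716] [260.74673746 174.2701416 ]
[260.05185518 125.56078469] [260.67343478 172.69643604]
[75.90712361 90.57117044] [ 36.94395019 336.47403927]
```

View pics/z7.png

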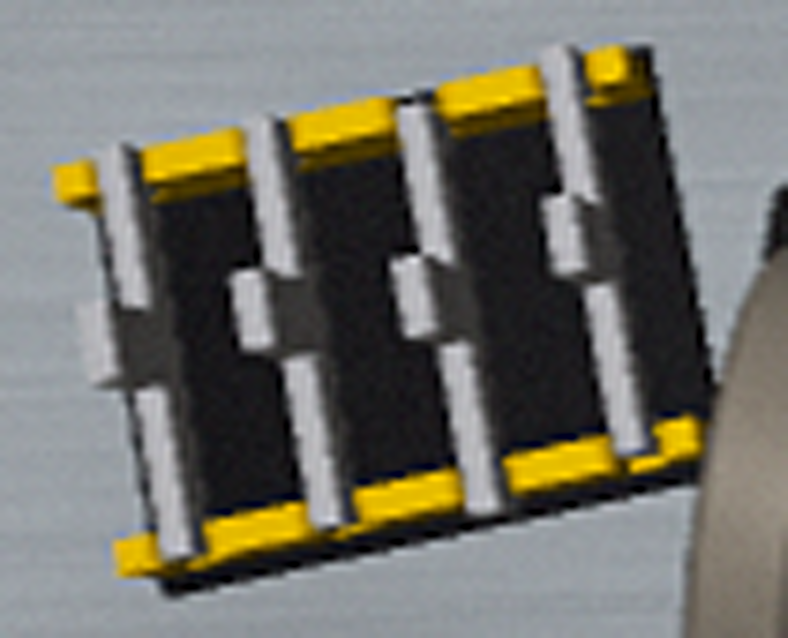

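View pics/z8.png

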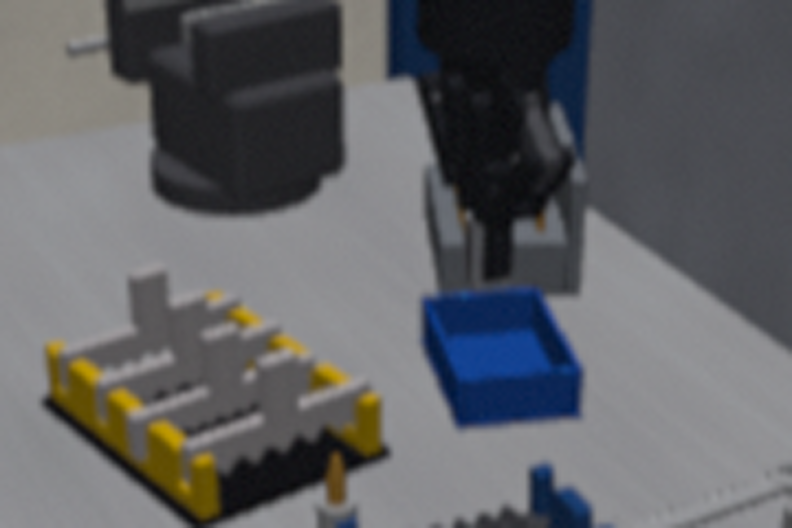

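View pics/z9.png

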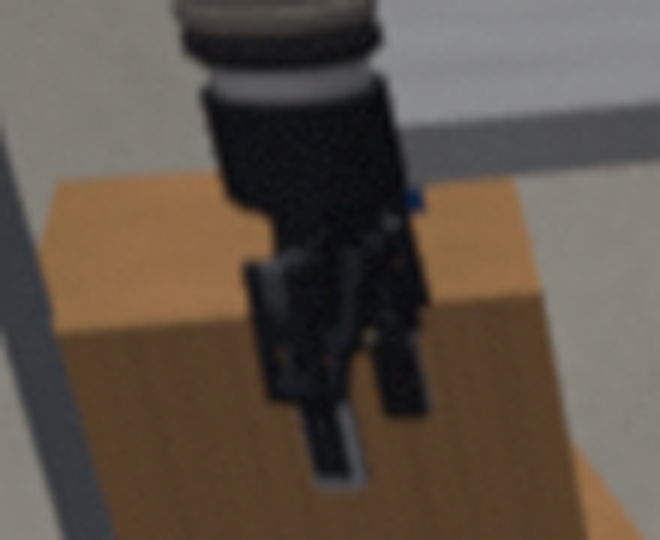

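```bash
python3 - <<'E'
from h import *
arm.reach([.40,.14,.15],rot(0.0))
gosee('p2'); 
for z in (.142,.15): print(proj('side',[.40,.14,z]),proj('top',[.40,.14,z]))
h=arm.servo_line([.40,.14,-0.03],vel=.05,max_force=6)
s=arm.state();print(h,s['position'],s['ft_force'],s['time_s'])
gosee('p3')
print(proj('side',[.40,.14,0]),proj('top',[.40,.14,0]))
arm.servo_line([.40,.14,.12],vel=.15)
s=arm.state();print(s['position'],s['time_s'])
E
python3 - <<'E'
import sys;sys.path.insert(0,'.')
import cv2,numpy as np
a=cv2.imread('pics/p2s.png')[90:230,80:220];b=cv2.imread('pics/p3s.png')[90:230,80:220]
c=cv2.imread('pics/p3t.png')[170:310,140:280]
cv2.imwrite('pics/p23.png',cv2.resize(np.hstack([b,c]),None,fx=2.8,fy=2.8,interpolation=cv2.INTER_CUBIC))
E
```

```text
[172.021669   145.95539743] [196.47267349 252.86494564]
[171.72988497 143.1277248 ] [195.88748232 252.95918105]
True [ 0.40008435  0.14000973 -0.02675931] [-0.63240124 -0.25559962  6.77899498] 10.9083
[176.81702662 192.4271027 ] [205.40613088 251.42635923]
[0.39940628 0.13989225 0.11929587] 12.1417
```

View pics/p23.png

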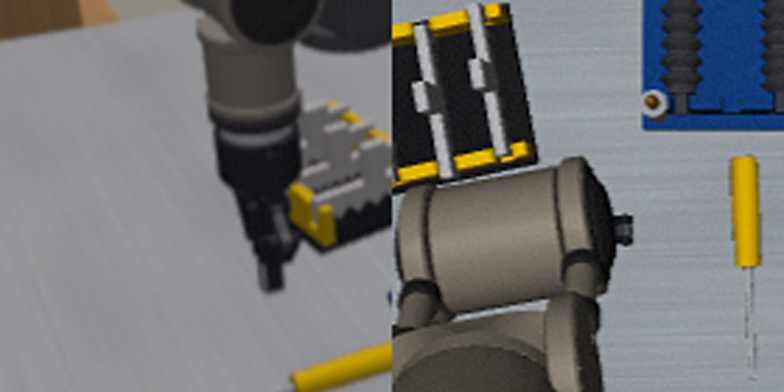

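```bash
cat >> h.py <<'E'
def pick(xy,yaw,ztcp=.030,up=.17):
    arm.move_gripper(.036)
    arm.reach([xy[0],xy[1],.11],rot(yaw))
    f=arm.servo_line([xy[0],xy[1],ztcp],vel=.1,max_force=12)
    arm.move_gripper(0.0,60); arm.sleep(.2)
    s=arm.state();print('grip',f,s['position'],s['grip_width'],s['time_s'])
    arm.servo_line([xy[0],xy[1],up],vel=.12)
    s=arm.state();print('lift',s['position'],s['grip_width'],s['ft_force'])
E
python3 - <<'E'
from h import *
print(onz('side',(175.7,193.6),0))
pick((.5191,.2618),.174)
arm.reach([.575,-.055,.15],rot(-.022))
s=arm.state();print(s['position'],s['time_s'])
a,b=gosee('p4')
u=proj('side',[.575,-.055,.14]).astype(int);print(u)
zoom(a,u[0]-55,u[1]-45,u[0]+55,u[1]+45,7,"p4z")
E
```

```text
[0.39552063 0.13618538 0.        ]
grip False [0.51961382 0.2619906  0.03079247] 0.009065871776250909 14.7917
lift [0.51857189 0.2616141  0.16902183] 0.009263661825767376 [-0.50983768 -0.64448478 -0.82017428]
[ 0.57502594 -0.05386672  0.14998067] 17.3333
[271 167]
```

View pics/p4z.png

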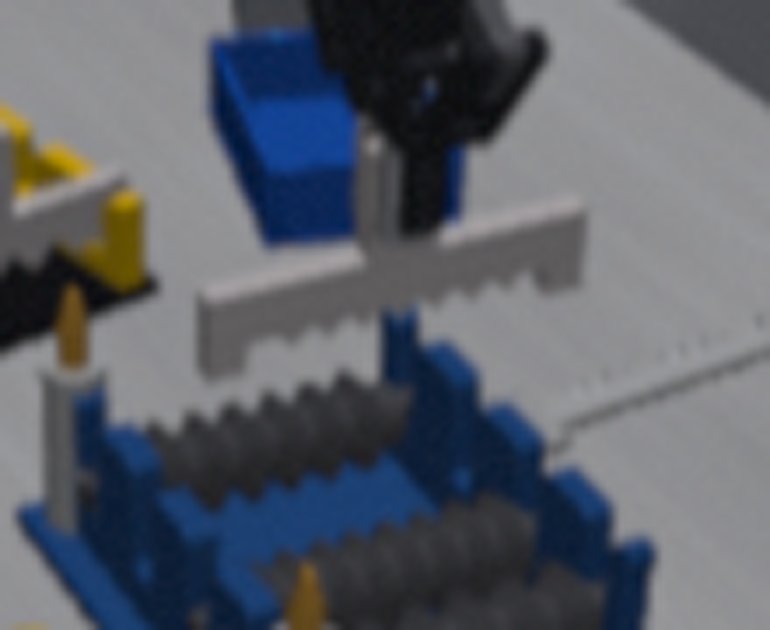

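```bash
cat >> h.py <<'E'
SC=np.array([.574,-.0332]);SY=-.022
def stpt(x,y): return SC+R.from_euler('z',SY).as_matrix()[:2,:2]@np.array([x,y])
def down(xy,z,vel=.04,f=8,yaw=SY):
    h=arm.servo_line([xy[0],xy[1],z],rot(yaw),vel=vel,max_force=f)
    s=arm.state();print('down',h,s['position'].round(4),s['ft_force'].round(1),s['torque'].round(2),round(s['time_s'],1));return h,s
E
python3 - <<'E'
from h import *
p=stpt(0,-.023);print(p)
arm.servo_line([p[0],p[1],.12],rot(SY),vel=.1)
arm.sleep(.2);print(arm.state()['position'])
h,s=down(p,.090)
a,b=gosee('p5')
u=proj('side',[*p,.10]).astype(int)
zoom(a,u[0]-55,u[1]-45,u[0]+55,u[1]+45,7,"p5z")
E
```

```text
[ 0.57349404 -0.05619443]
[ 0.57401415 -0.05618429  0.12077097]
down False [ 0.5737 -0.0562  0.0902] [-0.7 -0.2 -0.7] [-0.04 -0.01  0.01] 19.0
```

View pics/p5z.png

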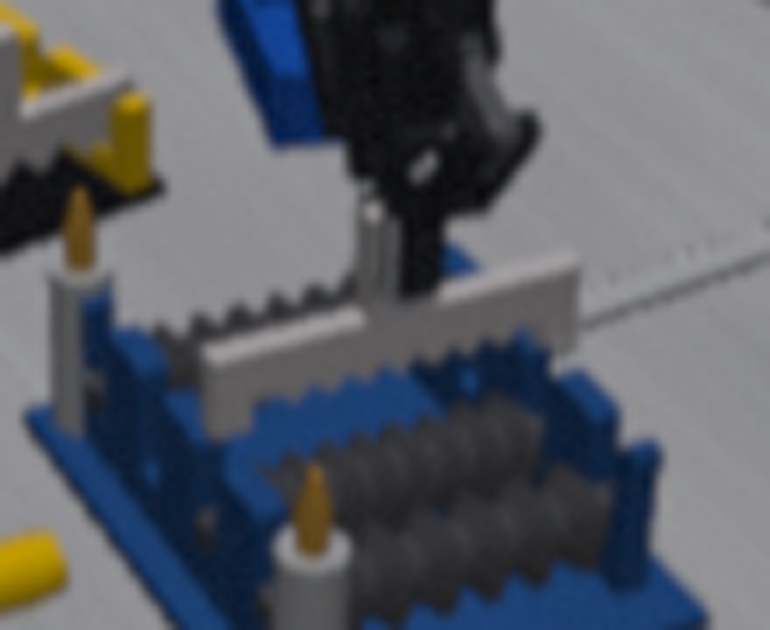

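Run:
```python
from h import *
p=stpt(0,-.023)
h,s=down(p,.0555)
a,b=gosee('p6')
u=proj('side',[*p,.07]).astype(int)
zoom(a,u[0]-55,u[1]-45,u[0]+55,u[1]+45,7,"p6z")
```

```text
down True [ 0.573  -0.0561  0.0556] [-0.5 -0.7  4.4] [-0.03  0.08  0.  ] 19.9
```

View pics/p6z.png

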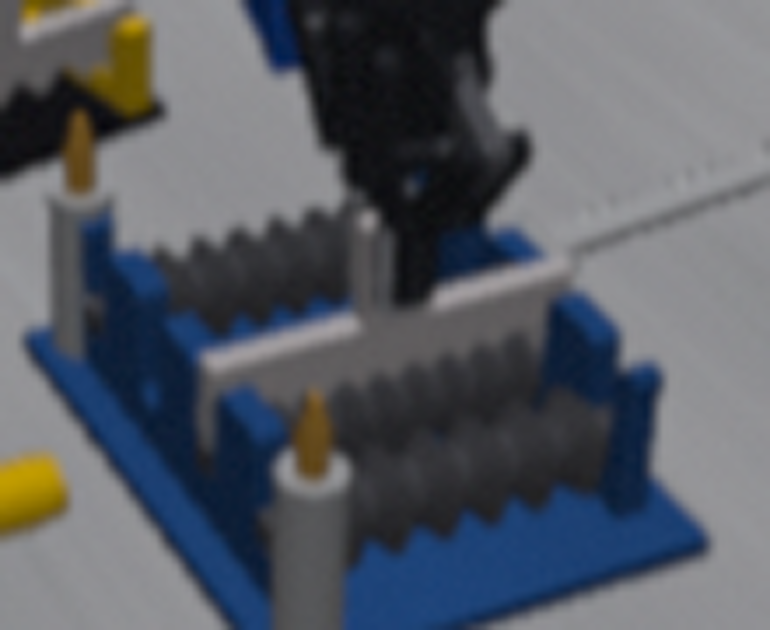

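```bash
cat >> h.py <<'E'
def release(up=.15):
    arm.move_gripper(.034); s=arm.state()['position']
    h=arm.servo_line([s[0],s[1],up],vel=.12,max_force=10);print('rel',h,arm.state()['time_s'])
E
python3 - <<'E'
from h import *
release()
pick((.5157,.3144),.174,up=.15)
p=stpt(0,-.069)
arm.reach([*p,.15],rot(SY)); arm.sleep(.2)
h,s=down(p,.09,vel=.1)
a,b=gosee('p7')
u=proj('side',[*p,.10]).astype(int)
zoom(a,u[0]-55,u[1]-45,u[0]+55,u[1]+45,7,"p7z")
E
```

```text
rel False 21.325
grip False [0.51620953 0.31467638 0.0308505 ] 0.009292178847442413 24.45
lift [0.51515422 0.31412947 0.14900897] 0.009137118316701838 [ 0.3146958  -0.11992677 -1.58451733]
down False [ 0.573  -0.1023  0.0905] [-0.6 -0.1 -1. ] [ 0.02 -0.02 -0.02] 28.1
```

View pics/p7z.png

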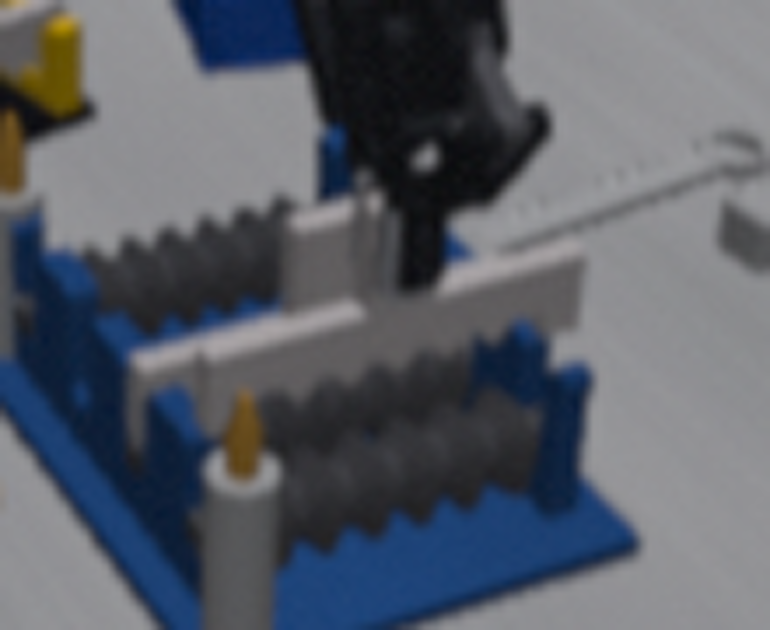

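Run:
```python
from h import *
p=stpt(0,-.069)
h,s=down(p,.0555)
a,b=gosee('p8')
u=proj('side',[*p,.07]).astype(int)
zoom(a,u[0]-55,u[1]-45,u[0]+55,u[1]+45,7,"p8z")
```

```text
down True [ 0.572  -0.1021  0.0556] [-0.2 -0.2  4.6] [0.04 0.08 0.05] 29.0
```

View pics/p8z.png

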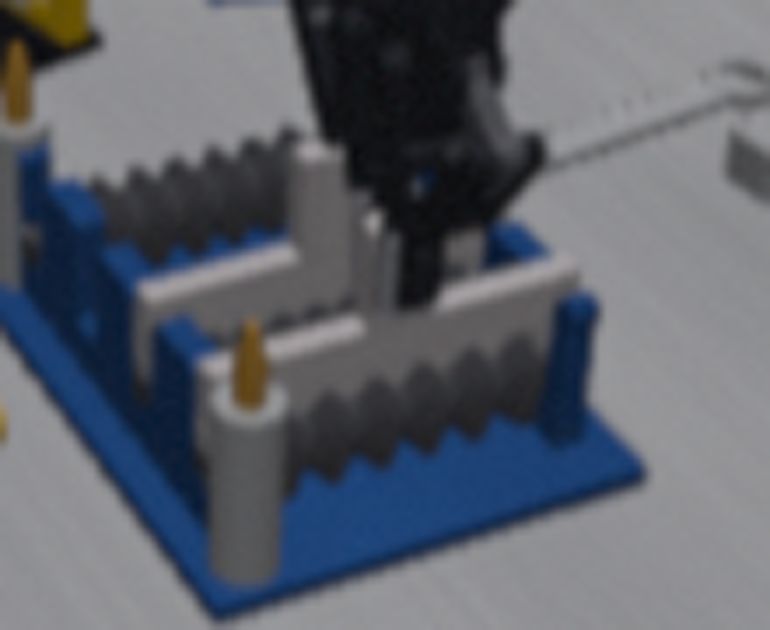

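Seated, teeth clearly meshing with the thread. Now the third comb.

Run:
```python
from h import *
release()
pick((.5073,.3648),.174,up=.15)
p=stpt(0,.069)
arm.reach([*p,.15],rot(SY)); arm.sleep(.2)
h,s=down(p,.09,vel=.1)
a,b=gosee('p9')
u=proj('side',[*p,.10]).astype(int)
zoom(a,u[0]-55,u[1]-45,u[0]+55,u[1]+45,7,"p9z")
h,s=down(p,.0555)
a,b=gosee('p10')
u=proj('side',[*p,.05]).astype(int)
zoom(a,u[0]-55,u[1]-45,u[0]+55,u[1]+45,7,"p10z")
```

```text
rel False 30.4417
grip False [0.50777533 0.36510475 0.03087105] 0.009202361763607201 33.8833
lift [0.50679647 0.36451437 0.1489779 ] 0.009200195548953734 [ 0.39608882  0.02541525 -1.96626803]
down False [0.576  0.0358 0.0905] [ 0.  -0.7 -0.9] [0.03 0.   0.  ] 37.2
down True [0.575  0.0358 0.0556] [-0.7  0.5  4.7] [ 0.01  0.12 -0.01] 38.2
```

View pics/p9z.png

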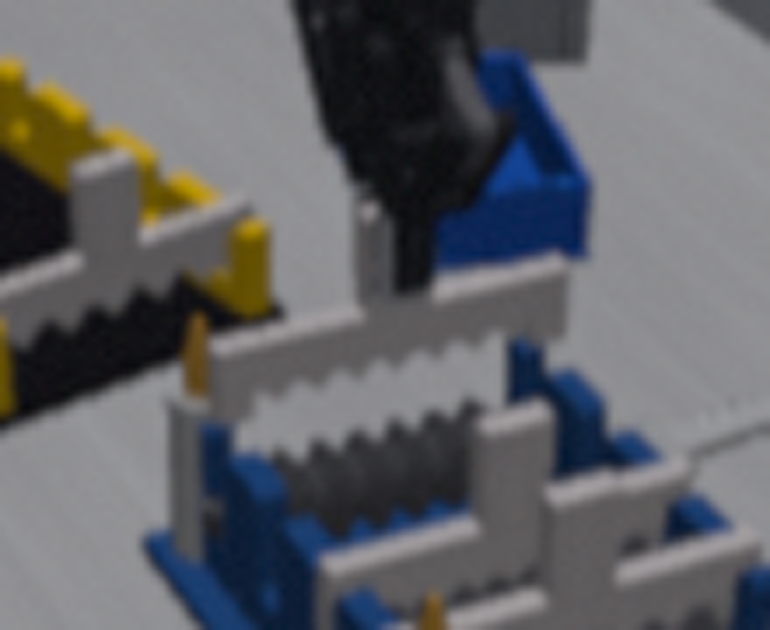

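View pics/p10z.png

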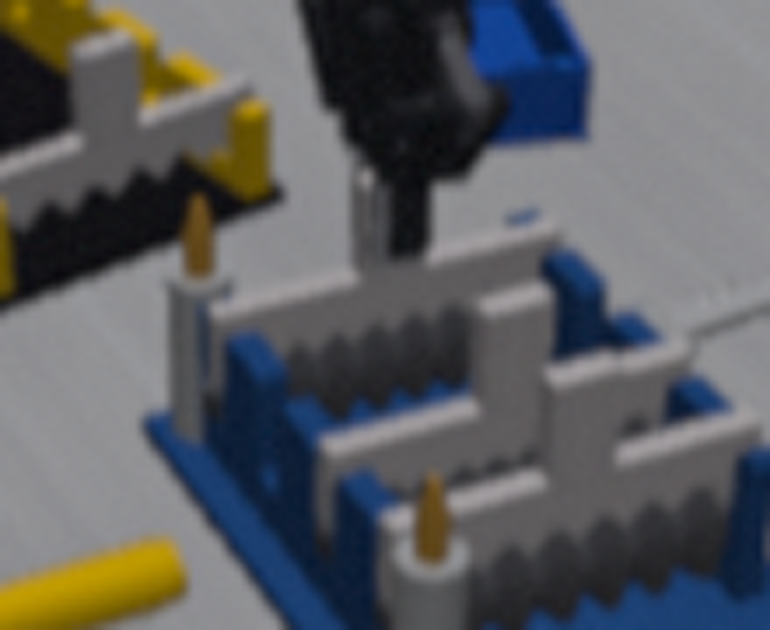

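Run:
```python
from h import *
release(.16)
arm.reach([.30,.33,.16],rot(.6))
a,b=gosee('q1');print(arm.state()['time_s'])
zoom(b,220,140,325,225,7.5,"q1z")
zoom(b,350,180,450,240,7.5,"q1k")
m=mask(b,(20,150,70),(34,255,255))
for x in blobs(m,300):print(x)
```

```text
rel False 39.6667
41.2583
(np.int32(521), array([413.91, 143.66]), array([406, 115,  17,  58], dtype=int32))
(np.int32(992), array([404.62, 202.  ]), array([364, 185,  83,  34], dtype=int32))
(np.int32(350), array([265.86, 244.41]), array([261, 226,  10,  39], dtype=int32))
(np.int32(546), array([335.01, 266.8 ]), array([305, 256,  61,  23], dtype=int32))
```

View pics/q1z.png

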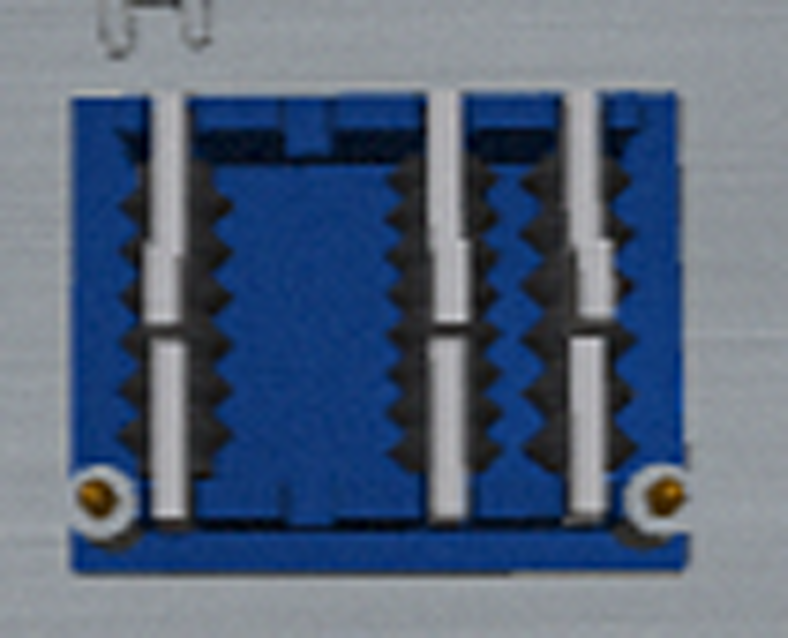

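View pics/q1k.png

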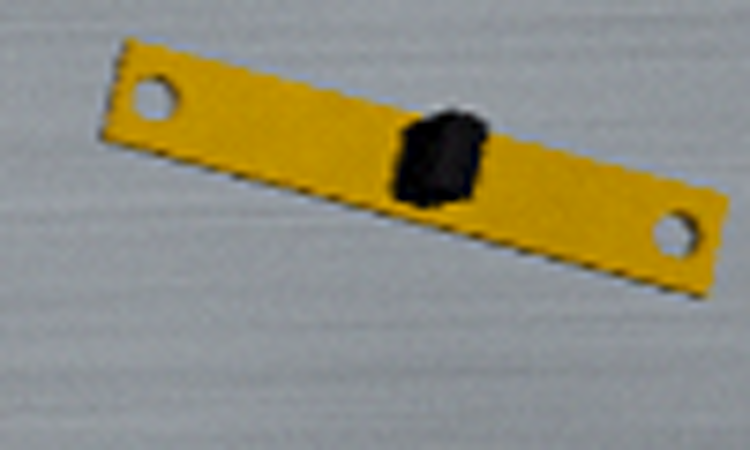

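View pics/q1s.png

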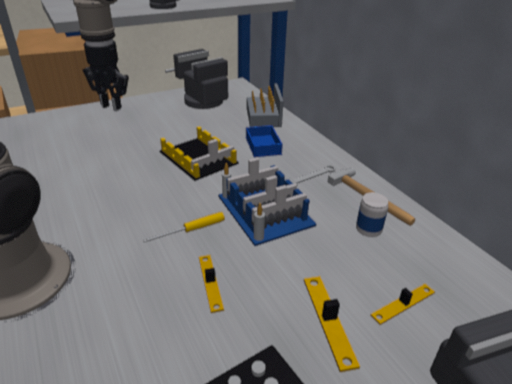

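```bash
cat >> h.py <<'E'
def keeper(b):
    m=mask(b,(20,150,70),(34,255,255))
    n,l,s,c=cv2.connectedComponentsWithStats(m); i=[k for k in range(1,n) if s[k,0]>330]
    i=max(i,key=lambda k:s[k,4])
    cs,hi=cv2.findContours((l==i).astype(np.uint8)*255,cv2.RETR_CCOMP,cv2.CHAIN_APPROX_NONE)
    c=max(cs,key=cv2.contourArea)
    P=np.array([onz('top',p[0],.008)[:2] for p in c],np.float32)
    r=cv2.minAreaRect(P*1000); bx=cv2.boxPoints(r)/1000
    e=[bx[1]-bx[0],bx[2]-bx[1]]; e=max(e,key=np.linalg.norm); e=e*np.sign(e[1])
    return np.array(r[0])/1000,np.array(r[1]),np.arctan2(-e[0],e[1])
E
python3 - <<'E'
from h import *
b=cv2.imread('pics/q1t.png')
print(keeper(b))
u=lambda p:((p[0]+.5)/7.5-.5+350,(p[1]+.5)/7.5-.5+180)
A,B=[onz('top',u(p),.006) for p in ((156,99),(677,235))];print(A,B,(A+B)/2,np.linalg.norm(A-B),np.arctan2(-(A-B)[0],(A-B)[1]))
print('blk',onz('top',u((452,150)),.045))
E
```

```text
(array([ 0.51494354, -0.38357535]), array([212.00563049,  36.7857666 ]), np.float32(-0.2896015))
[ 0.54153783 -0.29667344  0.006     ] [ 0.48905196 -0.47293316  0.006     ] [ 0.5152949 -0.3848033  0.006    ] 0.18390827521818526 -0.2894149557648004
blk [ 0.51709164 -0.38387939  0.045     ]
```

Run:
```python
from h import *
k=(.5153,-.3843);yw=-.2895
arm.move_gripper(.055)
arm.reach([.42,.1,.20],rot(0))
arm.reach([*k,.12],rot(yw)); 
b=shot('side','q2');
h=arm.servo_line([*k,-.012],rot(yw),vel=.08,max_force=10)
arm.move_gripper(0.,70);arm.sleep(.2)
s=arm.state();print(h,s['position'],s['grip_width'],s['time_s'])
arm.servo_line([*k,.14],rot(yw),vel=.12)
s=arm.state();print(s['position'],s['grip_width'],s['ft_force'],s['torque'])
p=stpt(-.066,0);print(p)
arm.reach([p[0],p[1],.15],rot(SY));arm.sleep(.3)
s=arm.state();print(s['position'],s['grip_width'],s['time_s'])
a,b=gosee('q3')
u=proj('side',[*p,.14]).astype(int)
zoom(a,u[0]-65,u[1]-50,u[0]+65,u[1]+50,6,"q3z")
```

```text
False [ 0.5154399  -0.38452509 -0.01162855] 0.015155330675434375 46.9167
[ 0.51490477 -0.38394011  0.13897491] 0.015420983028220847 [-0.18723595 -0.67351596 -3.32169943] [ 0.00292616  0.02282079 -0.0263718 ]
[ 0.50801597 -0.03174812]
[ 0.50809477 -0.03244266  0.14982209] 0.015156648139311188 49.9583
```

View pics/q3z.png

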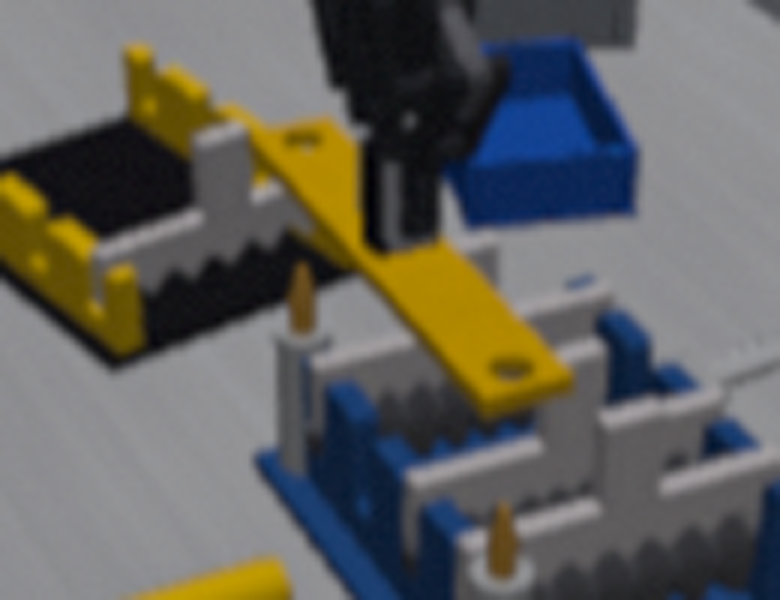

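View pics/q3t.png

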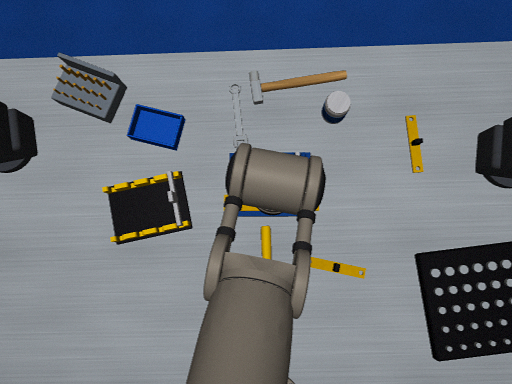

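Run:
```python
from h import *
p=stpt(-.066,0)
h,s=down(p,.100,vel=.08)
a,b=gosee('q4')
u=proj('side',[*p,.11]).astype(int)
zoom(a,u[0]-65,u[1]-50,u[0]+65,u[1]+50,6,"q4z")
```

```text
down False [ 0.5084 -0.0318  0.1003] [ 0.2  1.1 -3.1] [-0.07  0.    0.07] 50.8
```

View pics/q4z.png

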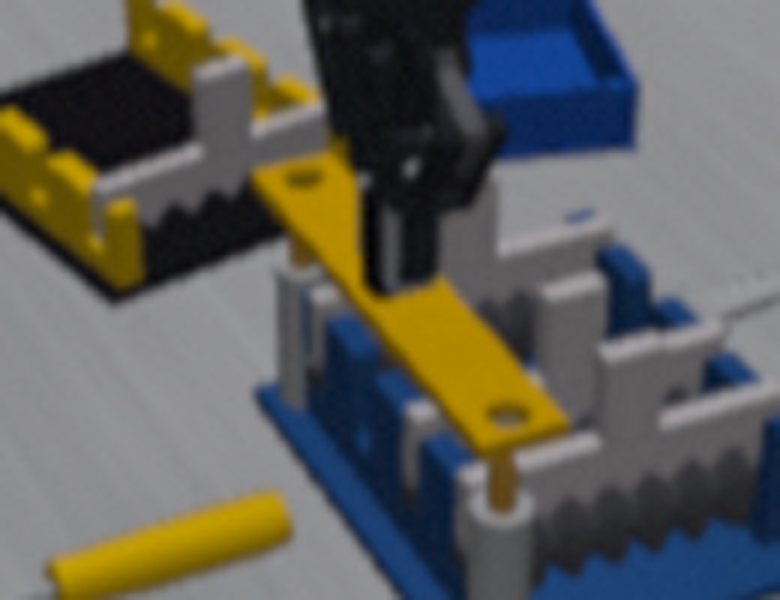

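Run:
```python
from h import *
p=stpt(-.066,0)
h,s=down(p,.085,vel=.04,f=8)
if not h: h,s=down(p,.0655,vel=.04,f=8)
a,b=gosee('q5')
u=proj('side',[*p,.09]).astype(int)
zoom(a,u[0]-65,u[1]-50,u[0]+65,u[1]+50,6,"q5z")
```

```text
down False [ 0.5079 -0.0317  0.0848] [-1.1  0.4 -3.8] [-0.08 -0.   -0.05] 51.5
down True [ 0.5077 -0.0317  0.0663] [ 0.  -0.1  5.6] [ 0.01  0.12 -0.03] 51.9
```

View pics/q5z.png

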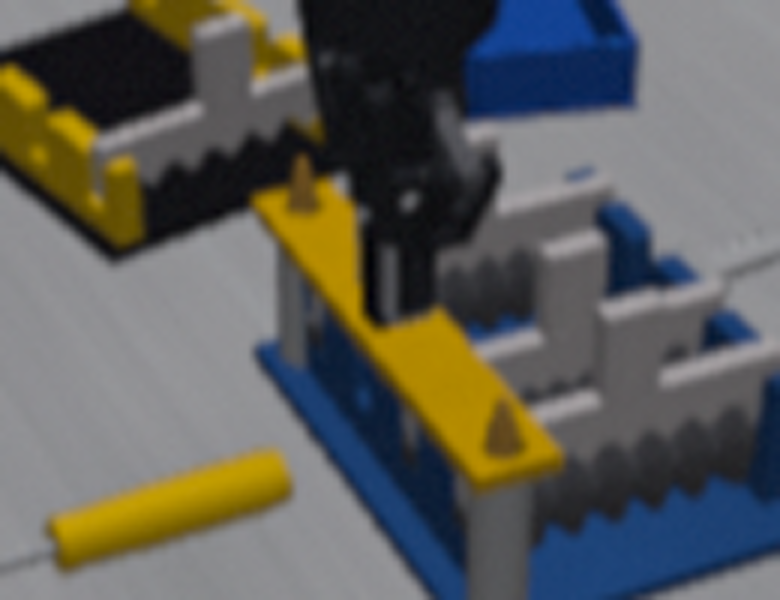

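Keeper is down at the expected height (0.0663 vs. 0.0664), with both pins through. I'll release, clear the arm and check.

Run:
```python
from h import *
arm.move_gripper(.045); s=arm.state()['position']
h=arm.servo_line([s[0],s[1],.19],vel=.1,max_force=10);print(h)
arm.reach([.30,.33,.20],rot(.6))
a,b=gosee('q6');print(arm.state()['time_s'])
zoom(b,220,140,325,225,7.5,"q6z")
zoom(a,150,110,325,245,4.4,"q6k")
```

```text
False
55.4583
```

View pics/q6z.png

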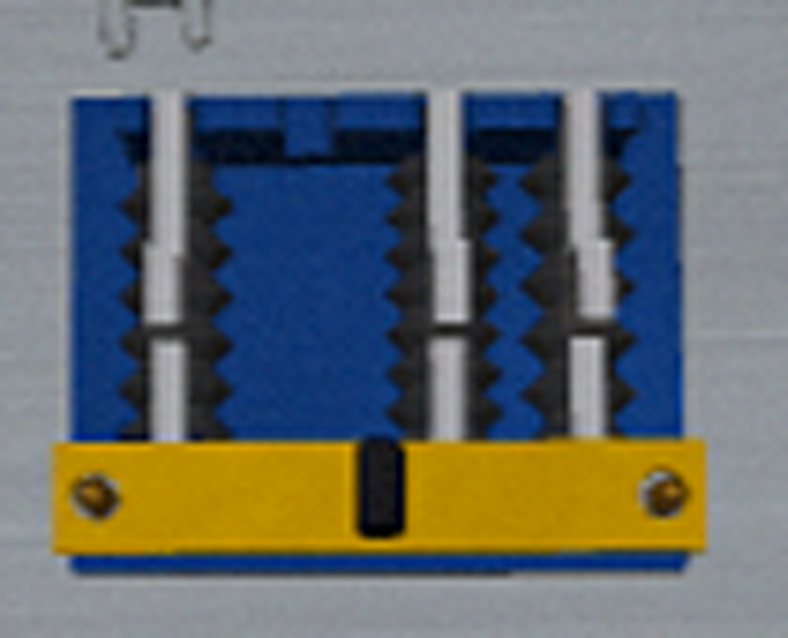

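View pics/q6k.png

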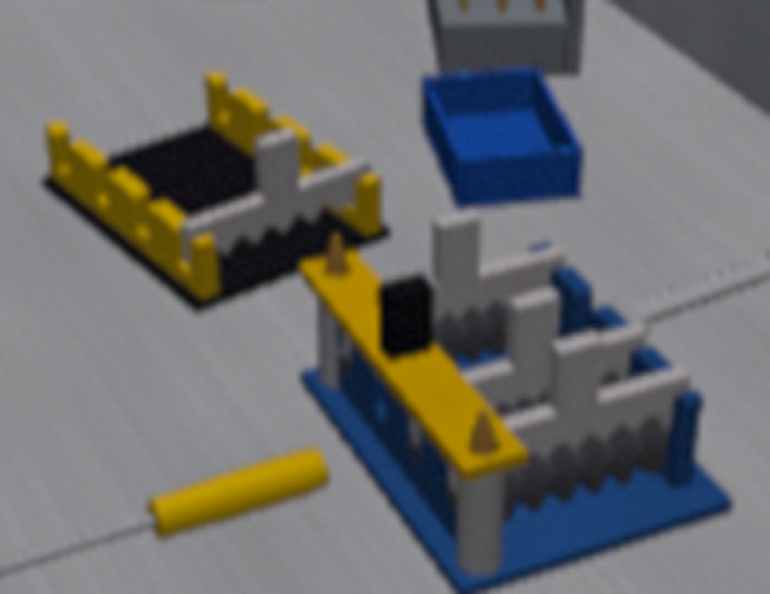

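Run:
```python
from h import *
print(arm.sign_off()); print(arm.state()['time_s'])
```

```text
the job is handed in; nothing more can be done
None
the job is handed in; nothing more can be done
```

I put the three combs that fit on their spindles, set the keeper on the pads, and handed the job in at about 55 s of the 210 s. The hand-in gives no verdict, so what follows rests on my own last checks.

- **Spindles:** there are three, and I read their pitches from the top image as 16 mm (place y = +69), 13.5 mm (y = −23) and 18.5 mm (y = −69).
- **Combs:** each matching comb went on first time and stopped at about 56 mm, the fully-home height (a wrong comb stops 3–8 mm higher). The side pictures show the teeth meshed on the two outer spindles. On the middle one they are partly hidden, so there I rely on the height.
- **Unwanted comb:** the 22.5 mm comb was never moved and still stands upright in its rack slot.
- **Keeper:** it had been knocked a few centimetres aside by the time I looked, so I located it again before gripping it. It came to rest within about 0.1 mm of the expected height. The last pictures show it flat with both pins through its holes.
- **Other tools:** the arm did not go near the screwdriver, wrench, can or tray on purpose, and they show no visible movement. I did not measure their positions.

**Height readout:** the first grasp closed on nothing, because the arm's height readout was about 35 mm too low. I touched the bench lightly once to measure this and corrected for it afterwards. No final check failed, though the camera-based checks are only good to about 2 mm.

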